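# Oil and set the glaze-spray air valve

### The arm

A 6-joint arm with a two-finger parallel gripper is mounted at the origin on the work surface. World frame = base frame: x ahead of the robot, y to its left, z up, the work surface at z = 0. Lengths are in m, angles in rad, forces in N, time in s.
With the tool pointing down it reaches from about 0.4 to 0.825 m from the base axis. Payload 7 kg.
Tool frame: the origin (TCP) lies midway between the tips of the shut fingers; the grasp point (between the pads) lies 19 mm behind it; z points along the fingers, y is the line along which they close (so a half turn about z gives the same grasp; the last joint's range is limited). The gripper opens to 88 mm and grips with 3 to 60 N. Pads are 19 mm wide; open, the fingers measure 130 mm over their backs; the gripper's body (78 mm by 193 mm) begins 47 mm behind the grasp point.
Start: joints at [1.468, 0.359, 0.012, 0, -1.224, -0.288], TCP at [0.257, 0.624, 0.227] pointing down, gripper open.
Joint ranges: [-3.07, 3.07], [-1.43, 2.12], [-1.02, 1.25], [-3.03, 1.67], [-3.05, -0], [-3.03, 3.03]. Speed limits (rad/s): [2.39, 2.39, 3.01, 3.14, 3.14, 3.14].

### API

Orientations are given as [roll, pitch, yaw] about the fixed x, y, z axes, in that order (R = Rz(yaw) Ry(pitch) Rx(roll)).
In Python, from station import arm gives the robot as it stands.
- The arm moves only by the tool servo_tool, never from a script. Its argument "deltas" is a list of rows, each a list of 7 numbers: the closure, from -1 (fully open) to 1 (shut), then the shift along the tool's x, y, z in mm, then the turn, a rotation vector about the tool's x, y, z in degrees. In form: [[gripper, x, y, z, ax, ay, az], ...]. A call has 1 to 20 rows; each row shifts and turns the commanded pose from where the row before left it, along the tool's axes as they then stand; what a row does not reach is not made up. A row lasts 1/12 s, in which the tool goes at most 41.7 mm and 7.16 degrees, less where a joint would pass 70% of its speed; a pose out of reach is approached as far as the arm can. A call is refused whole if a number of a shift passes 41.7 or a number of a turn 7.16, either way. A call with a gripper value outside its range is refused whole. The fingers move at their own pace and stop on an object; "squeeze" is the grip in N (left out, the last holds). Time passes only in rows, so rows that do not move let the fingers close. It gives the time, the measured TCP pose, the force, the opening and the grip force at its end, in the units of the state.
- arm.get_state(): the state, without advancing time (a new reading comes with each control period).
- arm.grab_frame(name): name is "scene" or "top" or "wrist"; returns a dict with "color" (400x640x3 uint8, red, green, blue), "K" (3x3 intrinsics, pixels), "position" and "orientation" of the camera in the world. Camera axes: x right, y down, z forward; pixel columns grow to the right and rows downward; lengths in m; the calibration is good to about 2 mm. A picture is of the moment at which its call begins. There is no depth.
- arm.job_done(): hands the job in; it is judged then, once.
Trained networks look in a picture, given as the dict that the camera call returned (one of the last four; its "shot" number tells which), for a name from the list of things; names that differ only in an ending like _2 or _b are one class to them, and where a whole thing is asked for, a point or a joint stands for the part that bears it (a point fixed in the world has none). Each returns a list of dicts, best first, with "conf" (0 to 1); they miss things now and then, are a little off and sometimes report something else, mostly with a low value. They report only what shows in the picture. A call takes as long as a camera call. They do not tell look-alikes from the thing itself.
- arm.recognise(query, picture): "at" ([x, y, z] in m, in the coordinates of the camera as it stood for that picture, good to about 4 mm: the middle of the surface that is visible of it).
The state is a dict: "t": time; "q": joint angles; "qd": joint speeds; "joint_efforts": joint torques, N m; "eef_pos": TCP position; "ee_rot": TCP orientation; "force": force on the tool from outside, world axes, zero at the start; "moment": the same for the moment, N m; "width": finger opening in m; "gripper_force": force on a finger pad.
Only numpy, scipy, OpenCV 4.12 (cv2) and the standard library are available. Lean on these libraries where they do the work, as an engineer would, in place of code of your own. Each camera call takes 0.05 s, during which the arm holds its last target. There are 200 camera calls.

### The job

Press the white cap of the clamped blue spray can fully down and let it spring back up, to oil the valve stem before you turn the valve. Then turn the red handwheel by its black handle clockwise (seen from above) until it is closed against its stop, and open it again by exactly two full turns. Finish while still gripping the black handle, with the valve standing still there, and leave the bowl, cup and jar alone.

Things in the scene. Friction and masses are not known exactly. Their poses are not given: they have to be found in the camera images.
- cap_top (a point): Centre of the top of the white round spray cap (26 mm across, red nozzle pointing at the valve), on the blue spray can (56 mm across) clamped upright and fixed to the bench. The top is 152 mm above the bench when up; pressed, it sinks 6 mm straight down.
- cap (a joint): How far the spray cap is pressed down, m: 0 up, 0.006 fully down. It is sprung: starts to move at 1.5 N, fully down at 5 N, returns by itself.
- valve_axis (a point): Point on the upright axis of the valve wheel at the height of the wheel's rim, 100 mm above the bench; does not move when the wheel turns. The red wheel lies level, its rim 122 mm across overall, its bar 12 mm thick. Under it a brass pipe 220 mm long on a dark foot, fixed to the bench, with a gauge no higher than 103 mm.
- valve (a joint): Angle of the valve wheel, rad: 0 at the closed stop, growing as it is opened, counter-clockwise seen from above; one turn is 6.283; the far end is at 20. It starts somewhere between 0.35 and 1.12 turns open. It stays where it is left; turning takes about 1.5 N at the handle.
- handle: The black upright handle on the wheel's rim, 22 mm across and 50 mm tall, 55 mm from the valve axis; it spins freely about its own upright axis, so a gripper holding it need not turn as it is carried round. Origin at its foot, 110 mm above the bench; its top is 160 mm above the bench.
- handle_grip (a point): Point on the handle's own axis where to grip it, 32 mm above its foot, 142 mm above the bench.
- bowl: White bowl, upside down, 110 mm across, 50 mm high, loose; origin at the centre of its underside. Leave alone.
- cup: White cup, 68 mm across, 70 mm high, loose; origin at the centre of its underside. Leave alone.
- jar: Amber glass jar with a black cap, 60 mm across, 80 mm high, loose; origin at the centre of its underside. Leave alone.
Things that resemble listed ones, but are neither listed nor needed, are in the scene too. Leave any pink or turquoise look-alike of the part that bears cap_top alone.

How it is judged:
By the outcome, as a careful person would: the job done as asked, in the order asked, and still so for the second after the job is handed in, while the arm keeps its last pose, push and grip.
It also fails if it takes over 72 s, if anything falls off the work surface, if the arm or the gripper's body presses on something with over 40 N, if the wrist force passes 120 N, or if a joint passes its speed limit or range.

## Working session

There is one attempt and no reset: what is moved stays moved. The work goes in short steps, Python scripts to look and compute and a tool call to move; the robot and the scene stay as the last step left them, time stands still between calls to the robot, and variables do not carry over. Pictures are saved under pics/ and viewed, at most 10 in all, crops included, and the job is handed in when it is done.

Besides the shell and the picture viewer there is one more tool, called after "Request:" as a command line: name --pt "numbers of a row" for each row, then --argument value for the rest. servo_tool: Moves the arm, as the interface text tells. Its arguments: {"type":"object","properties":{"deltas":{"type":"array","items":{"type":"array","items":{"type":"number"}}},"squeeze":{"type":"number"}},"required":["deltas"]}

```bash
mkdir -p pics; cat > h.py <<'E'
import numpy as np, cv2
from station import arm
from scipy.spatial.transform import Rotation as R
def rot(o):
    o=np.array(o,float)
    return o if o.shape==(3,3) else (R.from_euler('xyz',o).as_matrix() if o.size==3 else R.from_quat(o).as_matrix())
def grab(n,f=None):
    p=arm.grab_frame(n)
    if f: cv2.imwrite(f,cv2.cvtColor(p['color'],cv2.COLOR_RGB2BGR))
    return p
def w(p,c): return np.array(p['position'])+rot(p['orientation'])@np.array(c)
def px(p,c): v=np.array(p['K'])@np.array(c); return v[:2]/v[2]
def proj(p,X): return px(p,rot(p['orientation']).T@(np.array(X)-p['position']))
def ray(p,uv,z):
    d=rot(p['orientation'])@np.linalg.solve(np.array(p['K']),[uv[0],uv[1],1]); o=np.array(p['position'])
    return o+d*(z-o[2])/d[2]
E
python3 - <<'E'
from h import *
np.set_printoptions(precision=3,suppress=True)
s=arm.get_state();print(s)
for n in('scene','top'):
    p=grab(n,f'pics/{n}0.png');print(n,p['position'],p['orientation'])
    for q in('cap_top','handle','valve','jar','cup','bowl'):
        try:
            for r in arm.recognise(q,p)[:4]:print(q,round(r['conf'],2),w(p,r['at']),px(p,r['at']))
        except Exception as e: print(q,e)
E
```

```text
{'t': 0.0, 'q': array([ 1.468,  0.359,  0.011, -0.   , -1.224, -0.288]), 'qd': array([-0.001, -0.   , -0.   , -0.   , -0.001, -0.   ]), 'joint_efforts': array([  0.001, -58.271,  29.305,   6.997,   0.007,  -0.   ]), 'eef_pos': array([0.257, 0.624, 0.226]), 'ee_rot': array([ 3.14 , -0.   , -0.391]), 'force': array([ 0.266, -0.467, -0.562]), 'moment': array([-0.013, -0.029, -0.012]), 'gripper_force': 0.0, 'width': 0.08777081749381213}
scene [1.3   0.533 1.04 ] [-2.366  0.006  2.248]
cap_top 0.63 [0.799 0.137 0.148] [320.418 259.585]
cap_top 0.55 [0.636 0.133 0.148] [354.387 222.34 ]
cap_top 0.47 [0.437 0.138 0.153] [392.652 184.392]
cap_top 0.36 [ 0.542 -0.06   0.145] [321.859 177.151]
valve 0.61 [ 0.587 -0.056  0.104] [314.233 194.566]
valve 0.27 [ 0.541 -0.058  0.145] [322.761 177.31 ]
jar 0.56 [0.687 0.335 0.063] [402.393 288.699]
cup 0.97 [0.489 0.366 0.044] [444.224 252.814]
bowl 0.7 [ 0.632 -0.397  0.029] [234.32 174.44]
top [ 0.502 -0.049  1.09 ] [-3.007  0.015 -1.578]
cap_top 0.56 [0.792 0.128 0.146] [260.754 139.982]
cap_top 0.44 [0.436 0.145 0.15 ] [251.37  275.659]
handle 0.68 [ 0.59  -0.062  0.104] [332.023 215.908]
valve 0.88 [ 0.59  -0.061  0.103] [331.75  215.809]
jar 0.66 [0.673 0.313 0.076] [199.289 188.722]
jar 0.61 [ 0.588 -0.057  0.057] [330.38  218.259]
cup 0.61 [0.489 0.372 0.037] [181.406 254.403]
bowl 0.88 [ 0.614 -0.404  0.032] [449.646 208.81 ]
```

```bash
python3 -c "
import cv2,numpy as np
a=cv2.imread('pics/scene0.png');b=cv2.imread('pics/top0.png')
cv2.imwrite('pics/both0.png',cv2.resize(np.vstack([a,b]),(480,600)))"
```

```text
(no output)
```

View pics/top0.png

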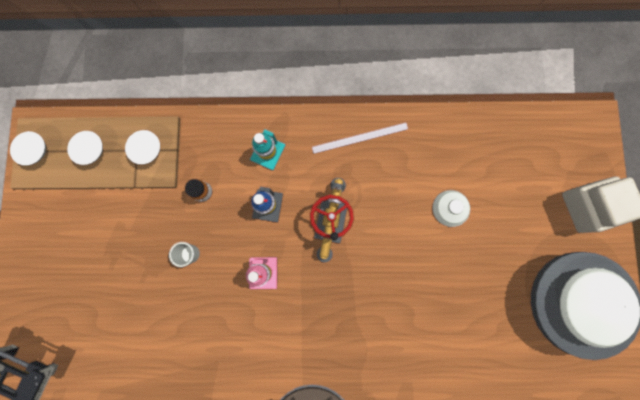

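View pics/scene0.png

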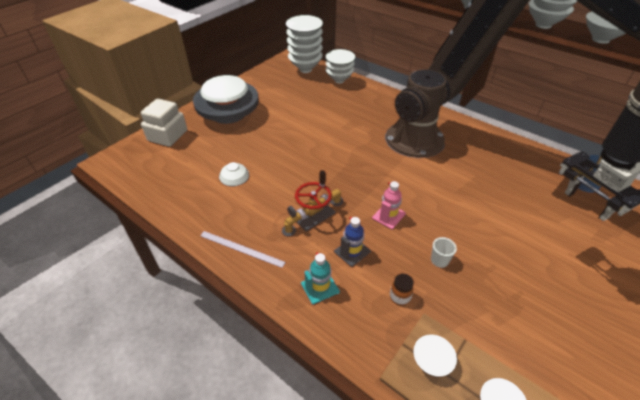

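Caps that could be confused, in the scene picture: teal can at (320,259), blue can at (354,222), pink can at (394,185). The bowl knob at (234,174) is also white. I choose the blue one at (354,222), or (263,200) in the top picture, and check it in a crop. The handle is at about (322,177) in the scene picture and (335,237) in the top one.

```bash
python3 - <<'E'
import cv2
a=cv2.imread('pics/scene0.png')[150:300,270:430]
cv2.imwrite('pics/crop0.png',cv2.resize(a,None,fx=4,fy=4,interpolation=cv2.INTER_CUBIC)[:600])
E
```

```text
(no output)
```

View pics/crop0.png

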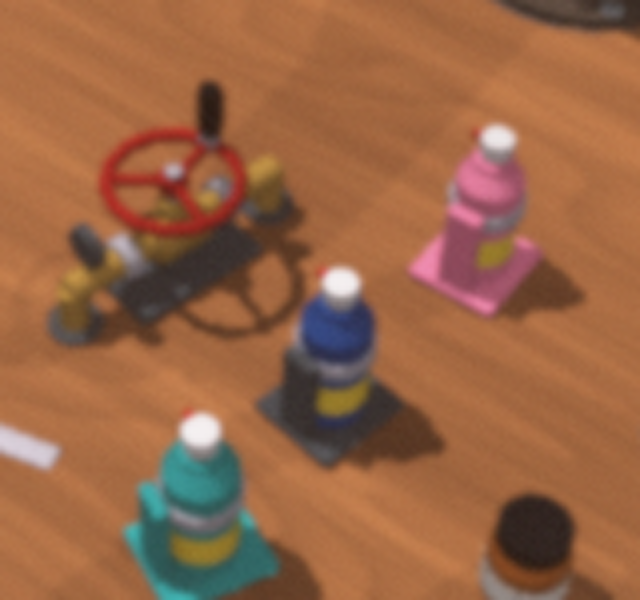

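Request:
servo_tool --pt "1 0 0 0 0 0 -5.6" --pt "1 0 0 0 0 0 -5.6" --pt "1 0 0 0 0 0 -5.6" --pt "1 0 0 0 0 0 -5.6" --pt "1 20 27 0 0 0 0" --pt "1 20 27 0 0 0 0" --pt "1 20 27 0 0 0 0" --pt "1 20 27 0 0 0 0" --pt "1 20 27 0 0 0 0" --pt "1 20 27 0 0 0 0" --pt "1 20 27 0 0 0 0" --pt "1 20 27 0 0 0 0" --pt "1 20 27 0 0 0 0" --pt "1 20 27 0 0 0 0" --pt "1 20 27 0 0 0 0" --pt "1 20 27 0 0 0 0" --pt "1 20 27 0 0 0 0" --pt "1 20 27 0 0 0 0" --pt "1 0 0 0 0 0 0" --pt "1 0 0 0 0 0 0"

```text
t: 2.37
eef_pos: [0.538, 0.2446, 0.2265]
ee_rot: [3.142, 0.0, -0.003]
force: [-0.6, 0.7, 0.6]
width: 0.0003
gripper_force: 0.0
```

The crop shows the blue can in the middle, its white cap at crop (341,285), with teal at (200,432) and pink at (497,140). The black handle stands at (210,110) on the red wheel. The choice holds, so next is a closer look with the wrist camera.

```bash
python3 - <<'E'
from h import *
np.set_printoptions(precision=4,suppress=True)
p=grab('wrist','pics/w1.png');print(p['position'],p['orientation'],arm.get_state()['eef_pos'])
for X in([.636,.133,.152],[.541,-.06,.16]): print(proj(p,X))
for q in('cap_top','handle'):
    for r in arm.recognise(q,p)[:4]:print(q,round(r['conf'],2),w(p,r['at']),px(p,r['at']))
p=grab('scene')
print('blue scene ray z.152',ray(p,(354.9,220.5),.152))
E
```

```text
[0.6119 0.2457 0.3853] [ 2.8646 -0.0006 -1.575 ] [0.5375 0.2455 0.2265]
[489.8424  67.4636]
[741.8264 204.4826]
cap_top 0.81 [0.6309 0.1373 0.1502] [481.1423  75.8392]
cap_top 0.48 [0.4292 0.1282 0.1524] [462.3195 328.71  ]
handle 0.62 [ 0.5866 -0.0329  0.0264] [578.5681 128.3655]
blue scene ray z.152 [0.6323 0.1317 0.152 ]
```

View pics/w1.png

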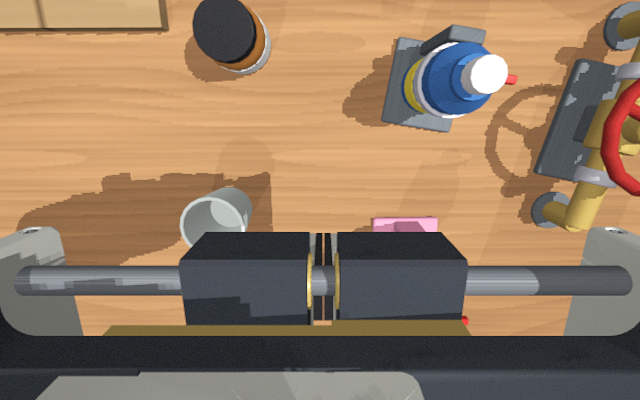

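The wrist picture shows the white cap on the blue can at about (489,73). That puts cap_top at about (0.632, 0.133). The wheel's edge is at the right, (630,130).

Request:
servo_tool --pt "1 13.5 16 0 0 0 0" --pt "1 13.5 16 0 0 0 0" --pt "1 13.5 16 0 0 0 0" --pt "1 13.5 16 0 0 0 0" --pt "1 13.5 16 0 0 0 0" --pt "1 13.5 16 0 0 0 0" --pt "1 13.5 16 0 0 0 0" --pt "1 0 0 15 0 0 0" --pt "1 0 0 15 0 0 0" --pt "1 0 0 15 0 0 0" --pt "1 0 0 8 0 0 0" --pt "1 0 0 4 0 0 0" --pt "1 0 0 0 0 0 0"

```text
t: 3.65
eef_pos: [0.6312, 0.1348, 0.1689]
ee_rot: [3.141, 0.001, 0.001]
force: [-0.8, 0.1, -0.5]
width: 0.0002
gripper_force: 0.0
```

```bash
python3 - <<'E'
from h import *
np.set_printoptions(precision=4,suppress=True)
p=grab('wrist','pics/w2.png');print(p['position'],p['orientation'],arm.get_state()['eef_pos'])
for X in([.632,.133,.152],): print(proj(p,X))
for n in('wrist','scene'):
  p=grab(n) if n!='wrist' else p
  for q in('cap_top','handle','valve'):
    for r in arm.recognise(q,p)[:4]:print(n,q,round(r['conf'],2),w(p,r['at']),px(p,r['at']))
E
```

```text
[0.7052 0.1364 0.3276] [ 2.8635 -0.0011 -1.5706] [0.6317 0.1348 0.1698]
[328.3515 235.2389]
wrist cap_top 0.82 [0.636  0.1389 0.1511] [318.2975 228.1961]
wrist valve 0.71 [ 0.611  -0.038   0.1052] [557.3456 237.0681]
scene cap_top 0.66 [0.6381 0.1359 0.1449] [354.793  223.9918]
scene cap_top 0.51 [0.4404 0.1377 0.1519] [391.861  185.0585]
scene valve 0.82 [ 0.5947 -0.0572  0.0994] [312.4301 196.7103]
scene valve 0.49 [ 0.6057 -0.0541  0.0568] [311.1786 208.0938]
```

View pics/w2.png

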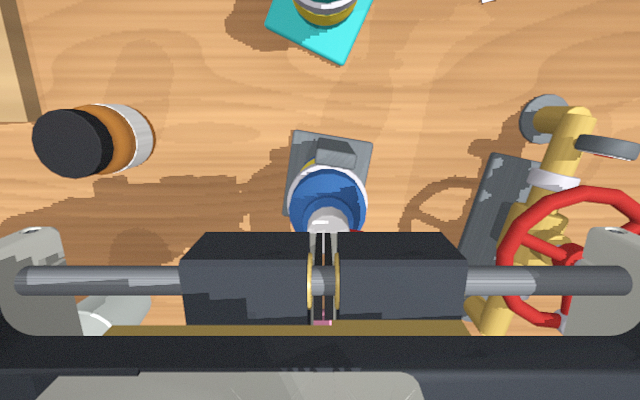

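The cap shows just ahead of the fingertips at about (328,217), so its centre is about 3 mm further in x. I correct for that and press.

Request:
servo_tool --pt "1 3.5 2 0 0 0 0" --pt "1 0 0 7 0 0 0" --pt "1 0 0 7 0 0 0" --pt "1 0 0 3 0 0 0" --pt "1 0 0 3 0 0 0" --pt "1 0 0 2 0 0 0" --pt "1 0 0 0 0 0 0" --pt "1 0 0 0 0 0 0"

```text
t: 4.72
eef_pos: [0.6348, 0.1319, 0.1477]
ee_rot: [3.141, 0.001, 0.0]
force: [-3.3, -1.0, 4.3]
width: 0.0007
gripper_force: 2.0
```

Request:
servo_tool --pt "1 0 0 1.5 0 0 0" --pt "1 0 0 1 0 0 0" --pt "1 0 0 1 0 0 0" --pt "1 0 0 0.5 0 0 0" --pt "1 0 0 0 0 0 0" --pt "1 0 0 0 0 0 0" --pt "1 0 0 0 0 0 0"

```text
t: 5.3
eef_pos: [0.6353, 0.132, 0.1461]
ee_rot: [3.142, -0.002, 0.001]
force: [-8.7, -1.9, 18.3]
width: 0.0003
gripper_force: 8.9
```

18 N at z = 0.1461 m means the cap is fully down. I lift off, open the fingers and move to where the wrist camera sees the handle.

Request:
servo_tool --pt "1 0 0 -4 0 0 0" --pt "1 0 0 -8 0 0 0" --pt "1 0 0 -20 0 0 0" --pt "1 0 0 -25 0 0 0" --pt "1 0 0 -25 0 0 0" --pt "-1 -13 16 0 0 0 0" --pt "-1 -13 16 0 0 0 0" --pt "-1 -13 16 0 0 0 0" --pt "-1 -13 16 0 0 0 0" --pt "-1 -13 16 0 0 0 0" --pt "-1 -13 16 0 0 0 0" --pt "-1 -13 16 0 0 0 0" --pt "-1 -13 16 0 0 0 0" --pt "-1 -13 16 0 0 0 0" --pt "-1 -13 16 0 0 0 0" --pt "-1 -13 16 0 0 0 0" --pt "-1 -13 16 0 0 0 0" --pt "-1 0 0 0 0 0 0" --pt "-1 0 0 0 0 0 0"

```text
t: 6.88
eef_pos: [0.4788, -0.0608, 0.226]
ee_rot: [-3.141, -0.001, -0.001]
force: [-0.2, 0.1, 0.6]
width: 0.0855
gripper_force: 0.0
```

```bash
python3 - <<'E'
from h import *
np.set_printoptions(precision=4,suppress=True)
p=grab('wrist','pics/w3.png');print(p['position'],p['orientation'],arm.get_state()['eef_pos'])
for X in([.541,-.06,.16],[.541,-.06,.11],[.59,-.06,.106]): print(proj(p,X))
for n in('wrist','scene'):
  p=grab(n) if n!='wrist' else p
  for q in('cap_top','handle','handle_grip','valve'):
    for r in arm.recognise(q,p)[:2]:print(n,q,round(r['conf'],2),w(p,r['at']),px(p,r['at']))
# red rim ellipse centre in wrist
p=grab('wrist');c=p['color'].astype(int);m=((c[...,0]>120)&(c[...,1]<60)&(c[...,2]<60)).astype(np.uint8)
pts=cv2.convexHull(np.argwhere(m)[:,::-1].astype(np.int32))[:,0]
P=np.array([ray(p,q,.1) for q in pts.astype(float)])[:,:2]
print(cv2.minEnclosingCircle(P.astype(np.float32)),len(P))
E
```

```text
[ 0.5524 -0.0596  0.3848] [ 2.8658 -0.0001 -1.5732] [ 0.4793 -0.0603  0.2259]
[323.5633 123.305 ]
[323.4386 120.1574]
[323.3119  56.948 ]
wrist cap_top 0.57 [0.6166 0.1363 0.1395] [33.422   8.0043]
wrist cap_top 0.48 [ 0.6113 -0.3779  0.0175] [627.558   46.4725]
wrist handle 0.55 [ 0.5365 -0.0674  0.1614] [334.4088 130.1907]
wrist handle_grip 0.95 [ 0.5366 -0.0623  0.1582] [326.8411 129.6725]
wrist valve 0.68 [ 0.5868 -0.0592  0.1055] [322.2968  61.3514]
scene cap_top 0.56 [0.438  0.1382 0.149 ] [392.2845 185.3735]
scene handle 0.4 [ 0.5422 -0.0592  0.1454] [322.0796 177.2687]
scene handle_grip 0.47 [ 0.5407 -0.0542  0.1474] [323.5914 177.228 ]
scene valve 0.79 [ 0.5882 -0.0562  0.1013] [313.9244 195.3132]
((0.5896557569503784, -0.057982396334409714), 0.06084907054901123) 33
```

View pics/w3.png

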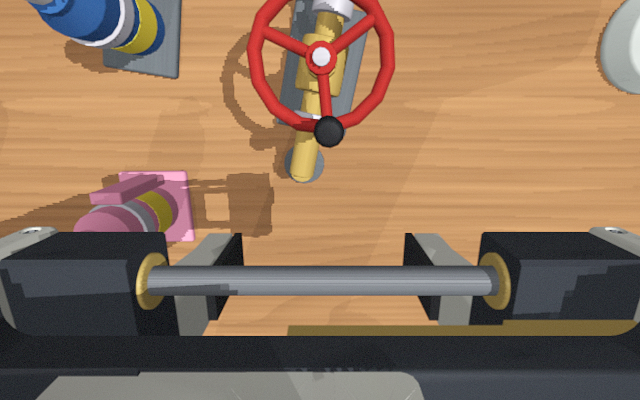

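The wrist picture shows the handle's top at (329,131) and the hub at (321,57). The rim fit gives the axis at (0.5897, −0.058) with radius 60.8 mm, matching the description. The handle is at about (0.536, −0.063).

Request:
servo_tool --pt "-1 14 1 0 0 0 0" --pt "-1 14 1 0 0 0 0" --pt "-1 14 0.5 0 0 0 0" --pt "-1 14.5 0 0 0 0 0" --pt "-1 0 0 20 0 0 0" --pt "-1 0 0 20 0 0 0" --pt "-1 0 0 20 0 0 0" --pt "-1 0 0 20 0 0 0" --pt "-1 0 0 15 0 0 0" --pt "-1 0 0 8 0 0 0" --pt "-1 0 0 0 0 0 0"

```text
t: 8.35
eef_pos: [0.5347, -0.0625, 0.1208]
ee_rot: [3.141, 0.003, 0.0]
force: [0.2, 0.1, -0.2]
width: 0.0873
gripper_force: 0.0
```

Request:
servo_tool --squeeze 25 --pt "1 0 0 0 0 0 0" --pt "1 0 0 0 0 0 0" --pt "1 0 0 0 0 0 0" --pt "1 0 0 0 0 0 0" --pt "1 0 0 0 0 0 0" --pt "1 0 0 0 0 0 0" --pt "1 0 0 0 0 0 0" --pt "1 0 0 0 0 0 0"

```text
t: 9.02
eef_pos: [0.5358, -0.0624, 0.1227]
ee_rot: [-3.142, -0.0, 0.0]
force: [0.1, -0.4, -0.1]
width: 0.0399
gripper_force: 0.0
```

Request:
servo_tool --pt "1 0 0 0 0 0 0" --pt "1 0 0 0 0 0 0" --pt "1 0 0 0 0 0 0" --pt "1 0 0 0 0 0 0" --pt "1 0 0 0 0 0 0"

```text
t: 9.43
eef_pos: [0.5357, -0.0625, 0.1226]
ee_rot: [3.141, 0.0, 0.0]
force: [-1.0, -2.0, 0.4]
width: 0.0215
gripper_force: 25.0
```

```bash
python3 - <<'E'
import numpy as np
t=np.radians(185-15*np.arange(25));P=.055*1000*np.c_[np.cos(t),-np.sin(t)]
print(np.round(np.diff(P,axis=0),1).tolist())
E
```

```text
[[0.6, -14.3], [4.3, -13.7], [7.7, -12.1], [10.6, -9.7], [12.7, -6.6], [14.0, -3.1], [14.3, 0.6], [13.7, 4.3], [12.1, 7.7], [9.7, 10.6], [6.6, 12.7], [3.1, 14.0], [-0.6, 14.3], [-4.3, 13.7], [-7.7, 12.1], [-10.6, 9.7], [-12.7, 6.6], [-14.0, 3.1], [-14.3, -0.6], [-13.7, -4.3], [-12.1, -7.7], [-9.7, -10.6], [-6.6, -12.7], [-3.1, -14.0]]
```

Request:
servo_tool --pt "1 0.6 -14.3 0 0 0 0" --pt "1 4.3 -13.7 0 0 0 0" --pt "1 7.7 -12.1 0 0 0 0" --pt "1 10.6 -9.7 0 0 0 0" --pt "1 12.7 -6.6 0 0 0 0" --pt "1 14 -3.1 0 0 0 0" --pt "1 0 0 0 0 0 0" --pt "1 0 0 0 0 0 0"

```text
t: 10.1
eef_pos: [0.5865, -0.0042, 0.1226]
ee_rot: [3.138, 0.001, 0.001]
force: [2.0, -10.2, 0.3]
width: 0.0217
gripper_force: 25.0
```

The wheel follows, with a slight outward radial load that I trim. The stop cannot come before about 59° on the circle, so one more step of 30°, with a softer squeeze.

Request:
servo_tool --squeeze 15 --pt "1 14.3 2 0 0 0 0" --pt "1 13.7 4.3 0 0 0 0" --pt "1 0 0 0 0 0 0" --pt "1 0 0 0 0 0 0"

```text
t: 10.43
eef_pos: [0.6142, -0.0095, 0.1225]
ee_rot: [3.141, 0.0, 0.0]
force: [-0.2, -3.1, 1.8]
width: 0.0216
gripper_force: 15.0
```

Request:
servo_tool --pt "1 6 3.8 0 0 0 0" --pt "1 6 4 0 0 0 0" --pt "1 0 0 0 0 0 0" --pt "1 0 0 0 0 0 0"

```text
t: 10.77
eef_pos: [0.6261, -0.0172, 0.1226]
ee_rot: [3.141, -0.0, -0.0]
force: [-0.4, -2.8, 1.6]
width: 0.0217
gripper_force: 15.0
```

Request:
servo_tool --pt "1 4.9 5 0 0 0 0" --pt "1 4.6 5.6 0 0 0 0" --pt "1 0 0 0 0 0 0" --pt "1 0 0 0 0 0 0"

```text
t: 11.1
eef_pos: [0.6358, -0.028, 0.1226]
ee_rot: [3.141, -0.001, -0.0]
force: [0.7, -0.9, 1.5]
width: 0.0217
gripper_force: 15.0
```

Request:
servo_tool --pt "1 3.4 6.3 0 0 0 0" --pt "1 2.7 6.6 0 0 0 0" --pt "1 0 0 0 0 0 0" --pt "1 0 0 0 0 0 0"

```text
t: 11.43
eef_pos: [0.6423, -0.0409, 0.1226]
ee_rot: [3.142, -0.002, -0.0]
force: [3.5, 0.0, -1.7]
width: 0.0214
gripper_force: 15.0
```

Request:
servo_tool --pt "1 1.6 8.2 0 0 0 0" --pt "1 0.4 8.5 0 0 0 0" --pt "1 0 0 0 0 0 0" --pt "1 0 0 0 0 0 0"

```text
t: 11.77
eef_pos: [0.6453, -0.0574, 0.1227]
ee_rot: [-3.141, -0.004, -0.0]
force: [9.5, -0.6, -5.9]
width: 0.0214
gripper_force: 15.0
```

Request:
servo_tool --pt "1 0.7 7.2 0 0 0 0" --pt "1 -1.2 7 0 0 0 0" --pt "1 0 0 0 0 0 0" --pt "1 0 0 0 0 0 0"

```text
t: 12.1
eef_pos: [0.6439, -0.0706, 0.1228]
ee_rot: [-3.14, -0.002, 0.0]
force: [3.7, 3.3, -1.4]
width: 0.0217
gripper_force: 15.0
```

Request:
servo_tool --pt "1 -2 6.9 0 0 0 0" --pt "1 -3 6.4 0 0 0 0" --pt "1 0 0 0 0 0 0" --pt "1 0 0 0 0 0 0"

```text
t: 12.43
eef_pos: [0.6389, -0.0785, 0.1226]
ee_rot: [-3.134, -0.004, 0.001]
force: [-0.3, 29.5, 3.6]
width: 0.0354
gripper_force: 15.0
```

The width grew and the force rose to 30 N: that is the closed stop. I back off until the fingers are centred on the handle again.

Request:
servo_tool --pt "1 2 -5 0 0 0 0" --pt "1 2 -5 0 0 0 0" --pt "1 0 0 0 0 0 0" --pt "1 0 0 0 0 0 0" --pt "1 0 0 0 0 0 0"

```text
t: 12.85
eef_pos: [0.6417, -0.071, 0.1226]
ee_rot: [-3.138, -0.001, 0.001]
force: [-1.6, 16.8, 3.9]
width: 0.0212
gripper_force: 15.0
```

Request:
servo_tool --pt "1 0.7 -1.3 0 0 0 0" --pt "1 0 0 0 0 0 0" --pt "1 0 0 0 0 0 0"

```text
t: 13.1
eef_pos: [0.6417, -0.0709, 0.1226]
ee_rot: [-3.139, 0.001, 0.001]
force: [-2.6, 11.6, 5.6]
width: 0.0217
gripper_force: 15.0
```

Request:
servo_tool --pt "1 0.5 -1.2 0 0 0 0" --pt "1 0 0 0 0 0 0" --pt "1 0 0 0 0 0 0" --pt "1 0 0 0 0 0 0"

```text
t: 13.43
eef_pos: [0.6418, -0.0707, 0.1226]
ee_rot: [-3.14, 0.002, 0.0]
force: [-4.4, 8.9, 4.2]
width: 0.0214
gripper_force: 15.0
```

```bash
python3 - <<'E'
from h import *
np.set_printoptions(precision=4,suppress=True)
s=arm.get_state();print(s['eef_pos'],s['force'])
for n in('scene','top'):
  p=grab(n,f'pics/{n}_closed.png')
p=grab('wrist','pics/wclosed.png')
t=np.radians(-14+15*np.arange(25));P=55*np.c_[np.cos(t),-np.sin(t)]
print(np.round(np.diff(P,axis=0),1).tolist())
E
```

```text
[ 0.6418 -0.0707  0.1226] [-4.3753  8.8876  4.2298]
[[1.6, -14.3], [-2.1, -14.2], [-5.7, -13.2], [-8.9, -11.2], [-11.5, -8.5], [-13.4, -5.3], [-14.3, -1.6], [-14.2, 2.1], [-13.2, 5.7], [-11.2, 8.9], [-8.5, 11.5], [-5.3, 13.4], [-1.6, 14.3], [2.1, 14.2], [5.7, 13.2], [8.9, 11.2], [11.5, 8.5], [13.4, 5.3], [14.3, 1.6], [14.2, -2.1], [13.2, -5.7], [11.2, -8.9], [8.5, -11.5], [5.3, -13.4]]
```

View pics/wclosed.png

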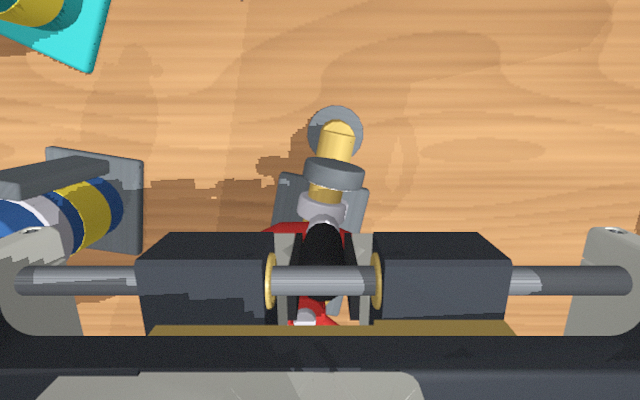

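The picture shows the black handle centred between the pads at about (322,240). The closed position has TCP y = −0.0707. Now I open counter-clockwise.

Request:
servo_tool --squeeze 25 --pt "1 1.6 -15.3 0 0 0 0" --pt "1 -2.1 -14.2 0 0 0 0" --pt "1 -5.7 -13.2 0 0 0 0" --pt "1 -8.9 -11.2 0 0 0 0" --pt "1 -11.5 -8.5 0 0 0 0" --pt "1 -13.4 -5.3 0 0 0 0" --pt "1 0 0 0 0 0 0" --pt "1 0 0 0 0 0 0"

```text
t: 14.25
eef_pos: [0.6004, -0.0056, 0.1226]
ee_rot: [3.139, 0.004, 0.0]
force: [-3.0, -7.0, 3.1]
width: 0.0214
gripper_force: 25.0
```

Request:
servo_tool --pt "1 -14.3 -1 0 0 0 0" --pt "1 -14.2 2.3 0 0 0 0" --pt "1 -13.2 5.7 0 0 0 0" --pt "1 -11.2 8.9 0 0 0 0" --pt "1 -8.5 11.5 0 0 0 0" --pt "1 -5.3 13.4 0 0 0 0" --pt "1 -1.6 14.3 0 0 0 0" --pt "1 2.1 14.2 0 0 0 0" --pt "1 5.7 13.2 0 0 0 0" --pt "1 0 0 0 0 0 0" --pt "1 0 0 0 0 0 0"

```text
t: 15.17
eef_pos: [0.5415, -0.089, 0.1226]
ee_rot: [3.14, 0.002, -0.002]
force: [-3.5, -4.2, 5.8]
width: 0.0213
gripper_force: 25.0
```

Request:
servo_tool --pt "1 8.9 11.2 0 0 0 0" --pt "1 11.5 8.5 0 0 0 0" --pt "1 13.4 5.3 0 0 0 0" --pt "1 14.3 1.6 0 0 0 0" --pt "1 14.2 -2.1 0 0 0 0" --pt "1 13.2 -5.7 0 0 0 0" --pt "1 11.2 -8.9 0 0 0 0" --pt "1 8.5 -11.5 0 0 0 0" --pt "1 5.3 -13.4 0 0 0 0" --pt "1 0 0 0 0 0 0" --pt "1 0 0 0 0 0 0"

```text
t: 16.08
eef_pos: [0.6417, -0.0707, 0.1225]
ee_rot: [-3.141, 0.003, 0.001]
force: [-6.8, 2.4, 6.8]
width: 0.0215
gripper_force: 25.0
```

Exactly one turn. Now the second.

Request:
servo_tool --pt "1 1.4 -14.3 0 0 0 0" --pt "1 -2.1 -14.2 0 0 0 0" --pt "1 -5.7 -13.2 0 0 0 0" --pt "1 -8.9 -11.2 0 0 0 0" --pt "1 -11.5 -8.5 0 0 0 0" --pt "1 -13.4 -5.3 0 0 0 0" --pt "1 -14.3 -1.6 0 0 0 0" --pt "1 -14.2 2.1 0 0 0 0" --pt "1 -13.2 5.7 0 0 0 0" --pt "1 -11.2 8.9 0 0 0 0" --pt "1 -8.5 11.5 0 0 0 0" --pt "1 -5.3 13.4 0 0 0 0" --pt "1 0 0 0 0 0 0" --pt "1 0 0 0 0 0 0"

```text
t: 17.25
eef_pos: [0.5345, -0.0467, 0.1226]
ee_rot: [3.141, 0.003, -0.001]
force: [-7.0, -0.1, 7.2]
width: 0.0215
gripper_force: 25.0
```

Request:
servo_tool --pt "1 -1.6 14.3 0 0 0 0" --pt "1 2.1 14.2 0 0 0 0" --pt "1 5.7 13.2 0 0 0 0" --pt "1 8.9 11.2 0 0 0 0" --pt "1 11.5 8.5 0 0 0 0" --pt "1 13.4 5.3 0 0 0 0" --pt "1 14.3 1.6 0 0 0 0" --pt "1 14.2 -2.1 0 0 0 0" --pt "1 13.2 -5.7 0 0 0 0" --pt "1 11.2 -8.9 0 0 0 0" --pt "1 8.5 -11.5 0 0 0 0" --pt "1 5.3 -13.4 0 0 0 0" --pt "1 0 0 0 0 0 0" --pt "1 0 0 0 0 0 0" --pt "1 0 0 0 0 0 0"

```text
t: 18.5
eef_pos: [0.6416, -0.0716, 0.1225]
ee_rot: [-3.142, 0.003, 0.0]
force: [-7.0, 3.5, 8.4]
width: 0.0212
gripper_force: 25.0
```

```bash
python3 - <<'E'
from h import *
s=arm.get_state();print(s['eef_pos'],s['force'],s['width'])
p=grab('wrist','pics/wfinal.png')
a=cv2.imread('pics/wclosed.png');b=cv2.imread('pics/wfinal.png')
d=np.abs(a.astype(int)-b).sum(2)[200:340,250:400];print((d>60).sum())
cv2.imwrite('pics/cmp.png',cv2.resize(np.hstack([a[90:350,220:420],b[90:350,220:420]]),None,fx=2,fy=2))
E
```

```text
[ 0.6415889  -0.07163617  0.12251293] [-6.95165845  3.53495354  8.44010888] 0.02118231397333751
897
```

View pics/cmp.png

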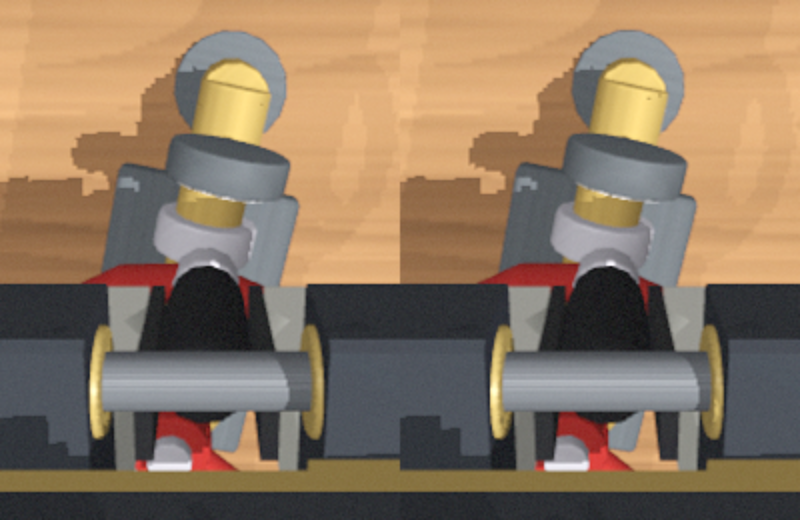

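The two views match: the handle is centred and unslipped. TCP y is 0.9 mm short of the mark (about 1°), so I trim it.

Request:
servo_tool --pt "1 0.3 -1 0 0 0 0" --pt "1 0 0 0 0 0 0" --pt "1 0 0 0 0 0 0" --pt "1 0 0 0 0 0 0"

```text
t: 18.88
eef_pos: [0.6417, -0.0713, 0.1225]
ee_rot: [3.141, 0.003, -0.0]
force: [-7.4, 2.2, 8.6]
width: 0.0215
gripper_force: 25.0
```

Request:
servo_tool --pt "1 0.3 -0.9 0 0 0 0" --pt "1 0 0 0 0 0 0" --pt "1 0 0 0 0 0 0" --pt "1 0 0 0 0 0 0" --pt "1 0 0 0 0 0 0"

```text
t: 19.3
eef_pos: [0.6418, -0.0706, 0.1225]
ee_rot: [3.141, 0.004, -0.0]
force: [-7.6, 1.1, 8.0]
width: 0.0213
gripper_force: 25.0
```

```bash
python3 -c "
from station import arm
s=arm.get_state();print(s['eef_pos'],s['qd'].round(4));print(arm.job_done())"
```

```text
[ 0.64181648 -0.07057468  0.12250941] [-0.0008 -0.0003  0.0012 -0.0001  0.002   0.0003]
the job is handed in; nothing more can be done
None
```

I pressed the blue can's cap fully down and released it (its rise wasn't checked on camera), closed the valve to its stop, reopened it two full turns to within about 0.1 mm of the closed handle position, and handed the job in at about 19 s still gripping the black handle; the verdict was not shown.

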